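Hold the belt tensioner wound for fitting a belt

TASK

Of the two spring-loaded belt tensioners on the worktop, only one carries its steel bearing; the other is out of use, with a red cap on its spigot. On the tensioner with the bearing, swing the cage arm (the brass post is its handle) round towards the unit's front against its spring until it is fully wound against its stop, and finish while still holding it there with the fingers, so that a belt can be fitted. Leave the other tensioner's arm at rest, the bearing and the cap in their places, and the jar, bottle and spool standing where they are.

Things in the scene. Friction and masses are not known exactly. Their poses are not given: they have to be found in the camera images.
- left_unit: the left of two identical belt tensioners fixed on the worktop, turned up to 17 degrees. Grey base 105 x 170 x 10 mm (x -56 to 49, y -63 to 107). Origin: on the cage arm's vertical pivot axis, at worktop height; z up, -x is its front. Blue hanger behind and over the pivot, to z = 70 mm; rest stop (black tip) and wound stop (red tip) are pins to z = 48 mm, 49 mm from the axis
- left_cage (a joint): left cage arm angle, rad: 0 at rest stop, 1.20 wound to its stop (both rigid). Dark steel, 26 mm wide, z = 32 to 51 mm, brass post at its end. In the unit's frame it points to -y at 0 and, growing, turns clockwise seen from above to the front -x (post at x = -103, y = -40 mm at 1.20). Spring back to 0: 0.44 N m at 0, 0.9 at 1.20, so 4 to 8 N at the post; returns if let go
- left_post (a point): centre of the top of the upright round brass post at the outer end of the left unit's cage arm: 14 mm diameter, 40 mm tall, from z = 51 mm to z = 91 mm above the worktop (this point at 91 mm), 110 mm from the pivot axis, clear all round; moves with the cage
- left_pivot (a point): point on the vertical pivot axis of the left unit's cage arm, 70 mm above the worktop, at the top of the blue hanger
- left_seat (a point): centre of the left unit's round aluminium seat, top face 14 mm above the worktop, 70 mm from the pivot on the unit's +y side; a 19 mm spigot, 12 mm tall, stands on it. Carries either the bearing or the red cap
- right_unit: the right of two identical belt tensioners fixed on the worktop, turned up to 17 degrees. Grey base 105 x 170 x 10 mm (x -56 to 49, y -63 to 107). Origin: on the cage arm's vertical pivot axis, at worktop height; z up, -x is its front. Blue hanger behind and over the pivot, to z = 70 mm; rest stop (black tip) and wound stop (red tip) are pins to z = 48 mm, 49 mm from the axis
- right_cage (a joint): right cage arm angle, rad: 0 at rest stop, 1.20 wound to its stop (both rigid). Dark steel, 26 mm wide, z = 32 to 51 mm, brass post at its end. In the unit's frame it points to -y at 0 and, growing, turns clockwise seen from above to the front -x (post at x = -103, y = -40 mm at 1.20). Spring back to 0: 0.44 N m at 0, 0.9 at 1.20, so 4 to 8 N at the post; returns if let go
- right_post (a point): centre of the top of the upright round brass post at the outer end of the right unit's cage arm: 14 mm diameter, 40 mm tall, from z = 51 mm to z = 91 mm above the worktop (this point at 91 mm), 110 mm from the pivot axis, clear all round; moves with the cage
- right_pivot (a point): point on the vertical pivot axis of the right unit's cage arm, 70 mm above the worktop, at the top of the blue hanger
- right_seat (a point): centre of the right unit's round aluminium seat, top face 14 mm above the worktop, 70 mm from the pivot on the unit's +y side; a 19 mm spigot, 12 mm tall, stands on it. Carries either the bearing or the red cap
- bearing: steel ball bearing ring, 47 mm across, 14 mm thick, bore 24 mm, lying loose over the spigot of one of the two units (left or right, differs each time); origin at the centre of its underside
- red_cap: red plastic blanking cap, 44 mm across, 18 mm tall, loose over the spigot of the other unit; origin at the centre of its underside
- jar: flux jar with black lid, 54 mm across, 58 mm tall, standing loose behind and between the units; origin at the centre of its underside
- bottle: brown oil bottle with red spout, 36 mm across, 92 mm tall, standing loose to the right of the right unit; origin at the centre of its underside
- spool: spool of solder wire with black flanges, 38 mm across, 28 mm tall, standing loose in front of the left unit; origin at the centre of its underside

How it is judged:
By the outcome, as a careful person would: the job done as asked, in the order asked, and still so for the second after the job is handed in, while the arm keeps its last pose, push and grip.
It also fails if it takes over 32 s, if anything falls off the work surface, if the arm or the gripper's body presses on something with over 40 N, if the wrist force passes 120 N, or if a joint passes its speed limit or range.

ROBOT

A 6-joint arm with a two-finger parallel gripper is mounted at the origin on a cart in front of the work surface, level with it; the furniture and walls round the work are solid. World frame = base frame: x ahead of the robot, y to its left, z up, the work surface at z = 0. Lengths are in m, angles in rad, forces in N, time in s.
With the tool pointing down it reaches from about 0.325 to 0.85 m from the base axis. Payload 4.4 kg.
Tool frame: the origin (TCP) lies where the fingers leave the gripper's body, on its centre line; the fingertips stand 97 mm ahead of it and the grasp point (between the pads) lies 78 mm ahead of it; z points along the fingers, y is the line along which they close (so a half turn about z gives the same grasp; the last joint's range is limited). The gripper opens to 94 mm and grips with 3 to 60 N. Pads are 16 mm wide; open, the fingers measure 119 mm over their backs; the gripper's body (75 mm by 177 mm) begins 78 mm behind the grasp point.
Start: joints at [-1.44, 0.207, 1.542, -0, 1.393, -0.15], TCP at [0.159, -0.552, 0.303] pointing down, gripper open.
Joint ranges: [-2.73, 2.73], [-0.86, 2.22], [0.23, 2.46], [-1.11, 4.25], [0.08, 2.63], [-2.82, 2.82]. Speed limits (rad/s): [2.79, 2.79, 3.14, 3.14, 3.14, 3.14].

INTERFACE

Orientations are given as a unit quaternion [x, y, z, w].
In Python, from plant import robot gives the robot as it stands.
- The arm moves only by the shell command python3 jog.py 'ROWS' [OPENING] [FORCE]. ROWS is a JSON list of rows, 1 to 20 of them, each of 6 numbers: dx, dy, dz in m, then a rotation vector rx, ry, rz in rad; each row shifts and turns the commanded pose from where the row before left it, along the tool's axes as they then stand; what a row does not reach is not made up. A row lasts 1/12 s, in which the tool goes at most 0.0417 m and 0.125 rad, less where a joint would pass 70% of its speed; a pose out of reach is approached as far as the arm can. OPENING is the finger opening in m, set as the command begins (- or left out keeps the last). The fingers move at their own pace and stop on an object; FORCE is the grip in N (left out, the last holds). Time passes only in rows, so rows that do not move let the fingers close. It prints the time, the measured TCP pose, the force, the opening and the grip force at its end.
- robot.state(): the state, without advancing time (a new reading comes with each control period).
- robot.snapshot(name): name is "scene" or "top"; returns a dict with "image" (384x512x3 uint8, blue, green, red), "fx", "fy", "cx", "cy" (pixels), "rvec" (rotation vector, rad) and "tvec" (3), from world to camera coordinates, as OpenCV has them. Camera axes: x right, y down, z forward; pixel columns grow to the right and rows downward; lengths in m; the calibration is good to about 2 mm. A picture is of the moment at which its call begins. There is no depth.
- robot.close_job(): hands the job in; it is judged then, once.
The state is a dict: "clock": time; "qpos": joint angles; "qvel": joint speeds; "joint_efforts": joint torques, N m; "ee_pos": TCP position; "ee_rot": TCP orientation; "wrist_force": force on the tool from outside, world axes, zero at the start; "wrist_torque": the same for the moment, N m; "opening": finger opening in m; "gripper_force": force on a finger pad.
Only numpy, scipy, OpenCV 4.12 (cv2) and the standard library are available. Lean on these libraries where they do the work, as an engineer would, in place of code of your own. Each camera call takes 0.05 s, during which the arm holds its last target. There are 200 camera calls.

## Working session

There is one attempt and no reset: what is moved stays moved. The work goes in short steps, Python scripts to look and compute and a shell command to move; the robot and the scene stay as the last step left them, time stands still between calls to the robot, and variables do not carry over. Pictures are saved under pics/ and viewed, at most 10 in all, crops included, and the job is handed in when it is done.

```bash
ls; mkdir -p pics
python3 - <<'E'
from plant import robot
import cv2,numpy as np
for n in("scene","top"):
    s=robot.snapshot(n); cv2.imwrite(f"pics/{n}0.png",s["image"])
    R=cv2.Rodrigues(np.array(s["rvec"]))[0]; print(n,s["fx"],s["cx"],s["cy"],-R.T@np.array(s["tvec"]),R[2])
print(robot.state())
E
```

```text
jog.py
pics
plant.py
scene 465.04215879525356 254.4491577629467 197.68626417621053 [-0.57890386  0.78680681  0.76042181] [ 0.72747911 -0.53985819 -0.42347052]
top 422.80955299100424 251.98347842376342 188.19689821992978 [ 0.47874923 -0.04415597  1.23615345] [ 0.08135008  0.0060837  -0.99666702]
{'clock': 0.1, 'qpos': array([-1.44049261e+00,  2.07345371e-01,  1.54278621e+00,  9.87157635e-06,
        1.39352998e+00, -1.50505328e-01]), 'qvel': array([-2.77770070e-04, -2.21377427e-03, -1.80334573e-03,  5.35894246e-05,
        1.07573865e-03,  8.17951208e-04]), 'joint_efforts': array([ 3.35582843e-05, -3.71861386e+01, -2.82293344e+01,  7.01004337e-02,
        3.11313174e-02, -4.83490248e-05]), 'ee_pos': array([ 0.15927016, -0.55194833,  0.30161253]), 'ee_rot': array([ 9.90159060e-01,  1.39942725e-01,  1.53059475e-05, -1.03435352e-03]), 'wrist_force': array([-0.219154  , -0.04574803, -0.45520024]), 'wrist_torque': array([ 0.02152948, -0.00809101,  0.00990725]), 'gripper_force': 0.0, 'opening': 0.09402871468437217}
```

View pics/top0.png

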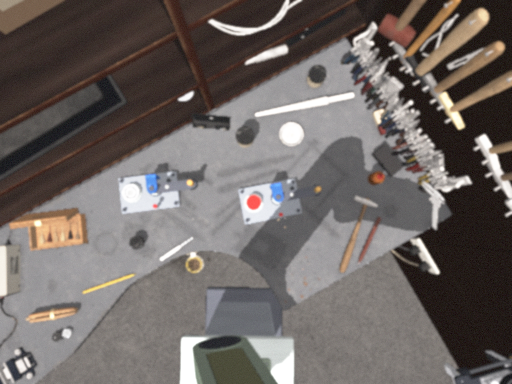

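View pics/scene0.png

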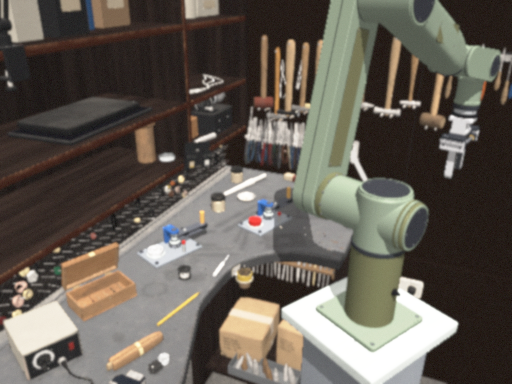

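The top view shows the left unit around (150,190) with a pale ring at (133,193) and its brass post at (191,183). The right unit is around (270,200) with the red cap at (254,202), so the left unit appears to be the target. I'll zoom in and measure.

```bash
cat > h.py <<'E'
import cv2,numpy as np
from plant import robot
def ray(s,u,v,z):
    R=cv2.Rodrigues(np.array(s["rvec"]))[0]; c=-R.T@np.ravel(s["tvec"])
    d=R.T@np.array([(u-s["cx"])/s["fx"],(v-s["cy"])/s["fy"],1]); return c+d*(z-c[2])/d[2]
def pix(s,p):
    R=cv2.Rodrigues(np.array(s["rvec"]))[0]; q=R@np.array(p)+np.ravel(s["tvec"])
    return s["fx"]*q[0]/q[2]+s["cx"],s["fy"]*q[1]/q[2]+s["cy"]
def masks(s,name,lo,hi,box,amin=6):
    x0,y0,x1,y1=box; h=cv2.cvtColor(s["image"][y0:y1,x0:x1],cv2.COLOR_BGR2HSV)
    n,l,st,c=cv2.connectedComponentsWithStats(cv2.inRange(h,np.array(lo),np.array(hi)))
    return [(name,st[i,4],(c[i]+[x0,y0]).round(1)) for i in range(1,n) if st[i,4]>=amin]
E
python3 - <<'E'
from h import *
t=robot.snapshot("top"); s=robot.snapshot("scene")
a=cv2.resize(t["image"][155:260,105:225],None,fx=6.6,fy=5.7,interpolation=cv2.INTER_CUBIC)
a=cv2.resize(t["image"][160:255,105:225],None,fx=6,fy=6,interpolation=cv2.INTER_CUBIC); cv2.imwrite("pics/tz.png",a)
b=cv2.resize(s["image"][200:290,130:230],None,fx=6,fy=6,interpolation=cv2.INTER_CUBIC); cv2.imwrite("pics/sz.png",b)
for m in masks(t,"brass",(12,90,80),(32,255,255),(105,160,225,255)): print("top",m,ray(t,*m[2],.091).round(4))
for m in masks(t,"blue",(100,120,60),(125,255,255),(105,160,225,255)): print("top",m,ray(t,*m[2],.07).round(4))
for m in masks(s,"brass",(12,90,80),(32,255,255),(130,190,240,290)): print("sc",m)
for m in masks(s,"blue",(100,120,60),(125,255,255),(130,190,240,290)): print("sc",m,ray(s,*m[2],.07).round(4))
E
```

```text
top ('brass', np.int32(33), array([189.8, 182.1])) [0.587  0.1323 0.091 ]
top ('blue', np.int32(155), array([151.7, 181.4])) [0.5897 0.2414 0.07  ]
sc ('brass', np.int32(47), array([201.5, 216.4]))
sc ('brass', np.int32(22), array([238.3, 275.5]))
sc ('brass', np.int32(40), array([131.8, 285.4]))
sc ('blue', np.int32(118), array([168.4, 232.1])) [0.5604 0.2637 0.07  ]
```

View pics/tz.png

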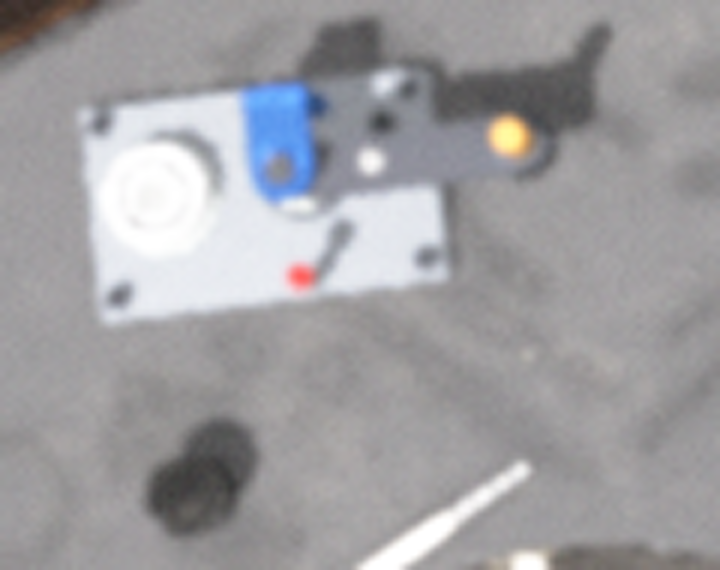

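View pics/sz.png

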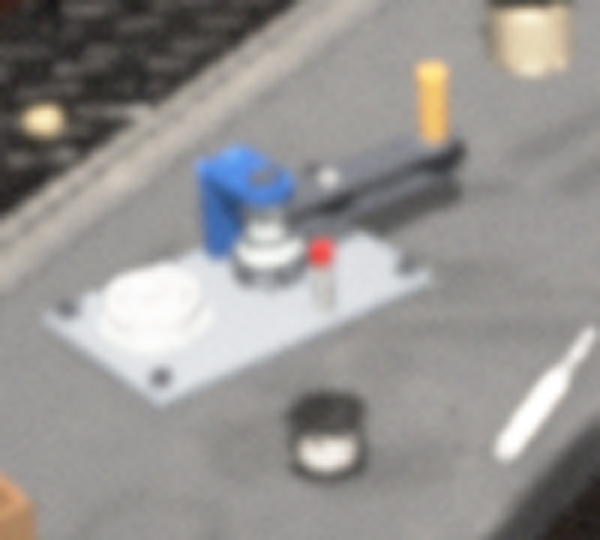

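```bash
cat >> h.py <<'E'
def tri(t,a,s,b):
    P=[]
    for k in(t,s):
        R=cv2.Rodrigues(np.array(k["rvec"]))[0]; K=np.array([[k["fx"],0,k["cx"]],[0,k["fy"],k["cy"]],[0,0,1]])
        P.append(K@np.c_[R,np.ravel(k["tvec"])])
    X=cv2.triangulatePoints(P[0],P[1],np.array(a,float),np.array(b,float)).ravel(); return X[:3]/X[3]
E
python3 - <<'E'
from h import *
t=robot.snapshot("top"); s=robot.snapshot("scene")
Z=lambda u,v:(105+(u+.5)/6-.5,160+(v+.5)/6-.5); S=lambda u,v:(130+(u+.5)/6-.5,200+(v+.5)/6-.5)
print("pivot",ray(t,*Z(280,168),.07),ray(s,*S(268,178),.07),tri(t,Z(280,168),s,S(268,178)))
print("post",ray(t,*Z(507,135),.091),ray(s,*S(432,67),.091),tri(t,Z(507,135),s,S(432,67)))
print("bearing",ray(t,*Z(153,193),.028))
c=[ray(t,*Z(*p),.01)[:2] for p in((80,108),(433,65),(448,277),(104,322))]; print(c)
for i in range(4):
    d=c[(i+1)%4]-c[i]; print(np.linalg.norm(d),np.degrees(np.arctan2(d[1],d[0])))
print("spool",ray(t,*Z(190,495),.028)); print("stops",ray(t,*Z(300,275),.048))
E
```

```text
pivot [0.57248185 0.24210732 0.07      ] [0.56600498 0.24109304 0.07      ] [0.5713194  0.24062728 0.06792374]
post [0.5869824  0.13428603 0.091     ] [0.58976174 0.12980048 0.091     ] [0.58607521 0.13293498 0.09358812]
bearing [0.56317722 0.31284886 0.028     ]
[array([0.60549997, 0.35521317]), array([0.62847486, 0.18379393]), array([0.52532975, 0.17382326]), array([0.50166597, 0.33968444])]
0.17295201421939882 -82.36628219815292
0.10362590867049404 -174.47857505263784
0.16754076215755437 98.11971846250302
0.1049887710463287 8.505735691057948
spool [0.42002797 0.29024863 0.028     ]
stops [0.52402323 0.23654998 0.048     ]
```

The left unit carries the bearing. Yaw is about 7.6°, the pivot is near (0.572, 0.2415), and the post is near (0.5866, 0.1335). The pivot-to-post distance comes out at 109 mm against 110 given, so the measurement holds. Next I'll work out the approach rows.

```bash
cat >> h.py <<'E'
from scipy.spatial.transform import Rotation as Ro
def rows(dst,yaw,n):
    """constant row dx,dy,dz,rz (tool axes, tool down) taking the TCP to dst with tool y at world angle yaw, n rows"""
    st=robot.state(); R0=Ro.from_quat(st["ee_rot"]).as_matrix()
    y=R0[:2,1]; w=(yaw-np.arctan2(y[1],y[0])+np.pi)%(2*np.pi)-np.pi
    M=sum(Ro.from_rotvec([0,0,w*k/n]).as_matrix()@R0 for k in range(n))
    d=np.linalg.solve(M,np.array(dst)-st["ee_pos"]); print(n,"rows",d.round(4),"rz",round(-w/n,4),"tilt",R0[:,2].round(3))
E
python3 - <<'E'
from h import *
rows((.5866,.1335,.29),np.radians(7.6),24)
E
```

```text
24 rows [ 0.0366 -0.0019  0.0005] rz -0.0593 tilt [-0.     0.001 -1.   ]
```

```bash
python3 jog.py '[[0.0366,-0.002,0,0,0,-0.059],[0.0366,-0.002,0,0,0,-0.059],[0.0366,-0.002,0,0,0,-0.059],[0.0366,-0.002,0,0,0,-0.059],[0.0366,-0.002,0,0,0,-0.059],[0.0366,-0.002,0,0,0,-0.059],[0.0366,-0.002,0,0,0,-0.059],[0.0366,-0.002,0,0,0,-0.059],[0.0366,-0.002,0,0,0,-0.059],[0.0366,-0.002,0,0,0,-0.059],[0.0366,-0.002,0,0,0,-0.059],[0.0366,-0.002,0,0,0,-0.059],[0.0366,-0.002,0,0,0,-0.059],[0.0366,-0.002,0,0,0,-0.059],[0.0366,-0.002,0,0,0,-0.059],[0.0366,-0.002,0,0,0,-0.059],[0.0366,-0.002,0,0,0,-0.059],[0.0366,-0.002,0,0,0,-0.059],[0.0366,-0.002,0,0,0,-0.059],[0.0366,-0.002,0,0,0,-0.059]]' 0.06 20
python3 - <<'E'
from h import *
rows((.5866,.1335,.28),np.radians(7.6),6)
E
```

```text
clock: 1.97
ee_pos: [0.5917, -0.0109, 0.3026]
ee_rot: [0.744, 0.668, 0.0, 0.0]
wrist_force: [0.9, -0.4, 0.4]
opening: 0.06
gripper_force: 0.0
6 rows [ 0.0241 -0.001   0.0038] rz -0.04 tilt [ 0. -0. -1.]
```

```bash
python3 jog.py '[[0.024,-0.001,0.004,0,0,-0.04],[0.024,-0.001,0.004,0,0,-0.04],[0.024,-0.001,0.004,0,0,-0.04],[0.024,-0.001,0.004,0,0,-0.04],[0.024,-0.001,0.004,0,0,-0.04],[0.024,-0.001,0.004,0,0,-0.04],[0,0,0,0,0,0],[0,0,0,0,0,0],[0,0,0,0,0,0]]'
python3 - <<'E'
from h import *
rows((.5866,.1335,.153),np.radians(7.6),6)
s=robot.snapshot("scene");t=robot.snapshot("top"); cv2.imwrite("pics/a.png",np.hstack([cv2.resize(k["image"][y:y+100,x:x+100],None,fx=4,fy=4,interpolation=cv2.INTER_CUBIC) for k,x,y in((s,150,150),(t,140,140))]))
E
```

```text
clock: 2.72
ee_pos: [0.5869, 0.1306, 0.2787]
ee_rot: [0.66, 0.751, -0.0, 0.0]
wrist_force: [-0.1, 0.7, 0.2]
opening: 0.0598
gripper_force: 0.0
6 rows [0.0005 0.     0.0209] rz -0.0005 tilt [ 0.    -0.001 -1.   ]
```

View pics/a.png

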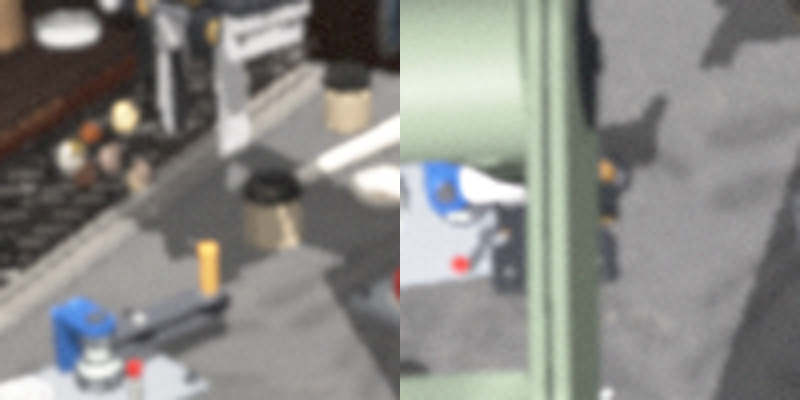

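In the left half of the crop, the fingers at (170,90) and (235,100) straddle the line up from the post at (207,250), and the post is still at rest. I'll descend and grip.

```bash
python3 jog.py '[[0.003,0,0.021,0,0,0],[0,0,0.021,0,0,0],[0,0,0.021,0,0,0],[0,0,0.021,0,0,0],[0,0,0.021,0,0,0],[0,0,0.021,0,0,0],[0,0,0,0,0,0],[0,0,0,0,0,0]]'
python3 jog.py '[[0,0,0,0,0,0],[0,0,0,0,0,0],[0,0,0,0,0,0],[0,0,0,0,0,0],[0,0,0,0,0,0],[0,0,0,0,0,0],[0,0,0,0,0,0],[0,0,0,0,0,0]]' 0 30
```

```text
clock: 3.48
ee_pos: [0.5858, 0.1329, 0.1517]
ee_rot: [0.66, 0.751, -0.001, -0.001]
wrist_force: [0.4, 0.3, -0.4]
opening: 0.0596
gripper_force: 0.0
clock: 4.15
ee_pos: [0.5858, 0.134, 0.1528]
ee_rot: [0.66, 0.752, -0.001, -0.001]
wrist_force: [-3.6, -1.2, 2.2]
opening: 0.0136
gripper_force: 30.0
```

The grip is good: 13.6 mm opening on the 14 mm post. Now I'll wind along the arc at 0.05 rad per row.

```bash
python3 jog.py '[[0.00014,-0.0055,0,0,0,0.05],[0.00014,-0.0055,0,0,0,0.05],[0.00014,-0.0055,0,0,0,0.05],[0.00014,-0.0055,0,0,0,0.05],[0.00014,-0.0055,0,0,0,0.05],[0.00014,-0.0055,0,0,0,0.05],[0.00014,-0.0055,0,0,0,0.05],[0.00014,-0.0055,0,0,0,0.05],[0.00014,-0.0055,0,0,0,0.05],[0.00014,-0.0055,0,0,0,0.05]]'
python3 - <<'E'
from h import *
def ang():
    p=robot.state()["ee_pos"][:2]-[.572,.2415]; print(np.linalg.norm(p), np.radians(-82.4)-np.arctan2(p[1],p[0]))
ang()
E
```

```text
clock: 4.98
ee_pos: [0.5335, 0.1395, 0.1529]
ee_rot: [0.826, 0.564, 0.001, 0.002]
wrist_force: [3.3, -4.6, -1.3]
opening: 0.0135
gripper_force: 30.0
0.10901919720753685 0.4938670747586713
```

```bash
python3 jog.py '[[0.00014,-0.0055,0,0,0,0.05],[0.00014,-0.0055,0,0,0,0.05],[0.00014,-0.0055,0,0,0,0.05],[0.00014,-0.0055,0,0,0,0.05],[0.00014,-0.0055,0,0,0,0.05],[0.00014,-0.0055,0,0,0,0.05],[0.00014,-0.0055,0,0,0,0.05],[0.00014,-0.0055,0,0,0,0.05],[0.00014,-0.0055,0,0,0,0.05],[0.00014,-0.0055,0,0,0,0.05],[0.00014,-0.0055,0,0,0,0.05],[0.00014,-0.0055,0,0,0,0.05],[0.00014,-0.0055,0,0,0,0.05]]'
python3 jog.py '[[0,-0.002,0,0,0,0.02],[0,0,0,0,0,0],[0,0,0,0,0,0]]'
python3 - <<'E'
from h import *
st=robot.state(); p=st["ee_pos"][:2]-[.572,.2415]; print(np.linalg.norm(p), np.radians(-82.4)-np.arctan2(p[1],p[0]))
print(Ro.from_quat(st["ee_rot"]).inv().apply(st["wrist_force"]))
E
```

```text
clock: 6.07
ee_pos: [0.4785, 0.1834, 0.1528]
ee_rot: [0.963, 0.271, -0.001, 0.003]
wrist_force: [-0.1, -8.4, 2.5]
opening: 0.0132
gripper_force: 30.0
clock: 6.32
ee_pos: [0.4774, 0.1853, 0.1528]
ee_rot: [0.965, 0.263, -0.001, 0.002]
wrist_force: [-0.4, -7.8, 2.3]
opening: 0.0135
gripper_force: 30.0
0.11002239564643834 1.1669343965749321
[-4.36335197  6.54774184 -2.2778529 ]
```

```bash
for i in 1 2 3; do python3 jog.py '[[0,-0.0015,0,0,0,0.013],[0,0,0,0,0,0],[0,0,0,0,0,0]]' | grep -E 'ee_pos|wrist'; python3 -c "
from h import *
st=robot.state(); print(Ro.from_quat(st['ee_rot']).inv().apply(st['wrist_force']).round(1))"; done
```

```text
ee_pos: [0.4767, 0.1864, 0.1528]
wrist_force: [0.2, -8.2, 2.8]
[-3.9  7.2 -2.7]
ee_pos: [0.476, 0.1877, 0.1528]
wrist_force: [-0.0, -10.0, 2.6]
[-4.9  8.8 -2.6]
ee_pos: [0.4752, 0.189, 0.1528]
wrist_force: [0.1, -8.7, 2.2]
[-4.   7.7 -2.2]
```

```bash
for i in 1 2 3; do python3 jog.py '[[0,-0.0015,0,0,0,0],[0,0,0,0,0,0],[0,0,0,0,0,0]]' | grep -E 'ee_pos|wrist'; python3 -c "
from h import *
st=robot.state(); p=st['ee_pos'][:2]-[.572,.2415]; print(Ro.from_quat(st['ee_rot']).inv().apply(st['wrist_force']).round(1),np.radians(-82.4)-np.arctan2(p[1],p[0]))"; done
```

```text
ee_pos: [0.4748, 0.1898, 0.1528]
wrist_force: [-0.5, -9.3, 2.9]
[-4.9  8.  -2.9] 1.2149803743860652
ee_pos: [0.4746, 0.1902, 0.1528]
wrist_force: [1.3, -14.0, 1.9]
[-5.5 13.  -1.8] 1.2182475744527113
ee_pos: [0.4745, 0.1905, 0.1528]
wrist_force: [3.4, -17.4, 0.2]
[-5.2 16.9 -0. ] 1.221488958481703
```

The stop is reached: motion has stalled and the force is climbing above the roughly 8 N spring load. I'll add a small preload and verify by picture.

```bash
python3 jog.py '[[0,-0.0015,0,0,0,0],[0,0,0,0,0,0],[0,0,0,0,0,0],[0,0,0,0,0,0],[0,0,0,0,0,0],[0,0,0,0,0,0]]' - 40
python3 - <<'E'
from h import *
s=robot.snapshot("scene");t=robot.snapshot("top"); cv2.imwrite("pics/b.png",np.hstack([cv2.resize(k["image"][y:y+120,x:x+w],None,fx=f,fy=4,interpolation=cv2.INTER_CUBIC) for k,x,y,w,f in((s,130,170,110,4),(t,105,160,85,4))]))
st=robot.state(); print(Ro.from_quat(st['ee_rot']).inv().apply(st['wrist_force']).round(1),st['qvel'].round(4))
E
```

```text
clock: 8.32
ee_pos: [0.4743, 0.1908, 0.1528]
ee_rot: [0.97, 0.244, 0.0, 0.006]
wrist_force: [5.2, -20.5, 0.5]
opening: 0.0132
gripper_force: 40.1
[-5.3 22.3 -0.3] [-0.0011 -0.0002 -0.0001  0.0016  0.0004  0.0013]
```

View pics/b.png

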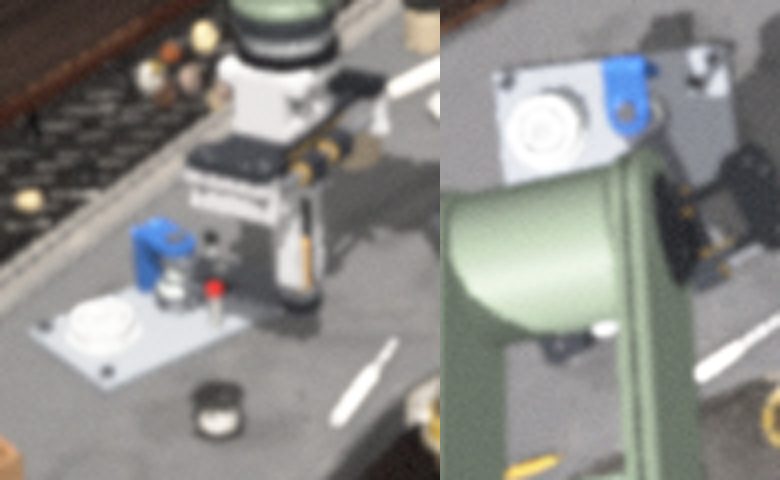

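The left half shows the post gripped at (305,260), with the cage arm against the red-tipped stop at (215,290). The bearing at (100,322) and the spool at (217,410) haven't moved. Force is steady at 22 N against a rigid stop, so I'll hand the job in.

```bash
python3 -c "
from plant import robot
print(robot.close_job())"
```

```text
the job is handed in; nothing more can be done
None
```

The left tensioner, the one carrying the bearing, is wound to its stop and still held there by the fingers at about 22 N; the job was handed in at about 8.4 s, and the right unit, jar and bottle, which were not touched, were not re-checked by picture at the end.

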